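# Eject a drilled block from its jig and hold the cam lever at the top

### The job

The pen-stand block in the drilling jig is finished. Slide the jig's jaw all the way back by its black knob, and only then swing the ejector lever with the red handle up to the highest point of its cam, so that the block is lifted out of the jaws. The lever is sprung and drops back if let go, so finish while still holding it there with the gripper for a colleague to take the block off the ejector; leave the other things on the desk where they are.

Things in the scene. Friction and masses are not known exactly. Their poses are not given: they have to be found in the camera images.
- jig: Drilling jig screwed to the desk: plywood base 150 x 235 mm (15 mm thick), plywood posts and an aluminium deck (100 mm along x, y from -75 to +125 mm, top at z = 80 mm); 110 mm high to the tops of its steel jaws. Origin: underside, below the middle of the block's seat. Its z is up, its +y is the way the sliding jaw opens, its -x side carries the ejector lever. The fixed jaw covers y = -47 to -27 mm, x = -40 to +40 mm.
- jaw (a joint): Sliding jaw (steel, 80 x 24 mm, top 110 mm above the desk), travel in m along the jig's +y: 0 is closed on the block, 0.045 is fully open, at its stop. It drags with about 4 N and stays where it is left; its lock is already slack, and it starts within 6 mm of closed.
- jaw_knob (a point): Centre of the black round knob on top of the sliding jaw, 134 mm above the desk: 28 mm diameter, 32 mm high (118 to 150 mm above the desk), on a thin stud; there is nothing above the jaw top (110 mm) around it. Moves with the jaw.
- lever (a joint): Turn of the ejector cam lever in rad about the jig's x axis: 0 is at rest, the lever pointing to the jig's -y and 20 degrees above level; it grows as the handle swings up and over towards the jig's +y. The cam's highest lift is at 1.22, where the lever stands straight up; past it the cam drops off again, and the stop is at 1.7. A return spring pulls it back to 0: about 3 N at the handle at rest, 4 N at the top.
- lever_handle (a point): Middle of the red round handle (24 mm diameter, 54 mm long, parallel to the jig's x, with nothing around it) at the end of the flat steel lever arm, 130 mm from the pivot. It revolves freely on its spindle, so it can be pinched from above across its length and carried along the arc without turning the gripper. At rest 87 mm above the desk, at the top 172 mm. The arm joins it on the jig's side, 27 mm from its middle. Moves with the lever.
- lever_pivot (a point): Point on the lever's axis in the plane in which the middle of the handle swings: 108 mm from the jig's origin to its -x side, 42 mm above the desk. Fixed to the jig. The axis is parallel to the jig's x.
- ejector (a joint): Height in m of the brass ejector plate (62 x 42 mm, under the block) above its rest; the cam drives it from 0 to at most 0.016.
- nest (a point): Middle of the block's seat on the resting ejector plate, 81 mm above the desk. Fixed to the jig.
- block: Finished pen-stand block of light plywood, 76 x 52 x 28 mm with six 10 mm holes in its top, loose, about 100 g. Origin: centre of its underside. It lies on the ejector plate between the jaws, its top nearly flush with theirs.
- tumbler: Bystander: pale drinks tumbler with a white lid and an orange straw, 86 mm across, 154 mm high. Origin: centre of its underside.
- glue_bottle: Bystander: white glue bottle with an orange cap, 48 mm across, 120 mm high. Origin: centre of its underside.
- tape_roll: Bystander: roll of yellow tape lying flat, 100 mm across, 24 mm high. Origin: centre of its underside.
- brush: Bystander: blue-handled paint brush lying on the desk, handle towards its -x. Origin: middle of its underside.

How it is judged:
On the way, in this order (a step that is already met when the one before it is completed fails the run):
1. the jaw is slid back to within 5 mm of its stop with the lever still down (value of joint jaw above 0.04 m and value of joint ejector below 0.003 m), for 0.2 s.
2. the lever reaches the cam's highest lift, with the block on the ejector (value of joint lever between 1.05 and 1.39 rad and value of joint ejector above 0.0153 m and z of block in the frame of jig above 0.094 m), for 0.2 s.
At the end, for the whole second after the job is handed in: Fingers hold the lever (over 1.5 N) within 0.17 rad of the cam's peak, ejector within 0.7 mm of its highest; jaw within 5 mm of its open stop; block level and still on the raised ejector, within 10 mm of the middle of its seat, touched by neither robot nor sliding jaw (all of step 2 and value of joint jaw above 0.04 m and contact force between the fingers and lever above 1.5 N and z of block in the frame of jig below 0.1 m and horizontal distance between block and nest below 0.01 m and angle between block's own z axis and vertical below 0.08 rad and linear speed of block below 0.02 m/s and contact force between block and ejector above 0.3 N and contact force between block and jaw below 0.3 N and contact force between block and the arm below 0.1 N and contact force between block and the fingers below 0.1 N); the arm keeps its last pose, push and grip.
It fails at once if the ejector is raised while the jaw is not yet opened (value of joint ejector above 0.004 m and value of joint jaw below 0.035 m).
It fails at once if the block is tipped over (angle between block's own z axis and vertical above 0.4 rad).
It fails at once if a thing standing by is pushed away or knocked over (distance of any of tumbler, glue_bottle, tape_roll, brush from where it was at the start of the episode above 0.025 m or angle between any of tumbler, glue_bottle, tape_roll's own z axis and vertical above 0.5 rad).
It also fails if it takes over 42 s, if anything falls off the work surface, if the arm or the gripper's body presses on something with over 40 N, if the wrist force passes 120 N, or if a joint passes its speed limit or range.

### The arm

A 7-joint arm with a two-finger parallel gripper is mounted at the origin on the work surface. World frame = base frame: x ahead of the robot, y to its left, z up, the work surface at z = 0. Lengths are in m, angles in rad, forces in N, time in s.
With the tool pointing down it reaches from about 0.425 to 0.925 m from the base axis. Payload 6.8 kg.
Tool frame: the origin (TCP) lies at the very end of the fingers, on their centre line; the grasp point (between the pads) lies 19 mm behind it; z points along the fingers, y is the line along which they close (so a half turn about z gives the same grasp; the last joint's range is limited). The gripper opens to 85 mm and grips with 20 to 120 N. Pads are 22 mm wide; open, the fingers measure 114 mm over their backs; the gripper's body (76 mm by 85 mm) begins 54 mm behind the grasp point. The pads swing forward as they close: fully open they stand 13 mm farther back than shut.
Start: joints at [-0.108, 0.477, 0.022, 1.555, -0.011, 1.109, -0.083], TCP at [0.675, 0, 0.231] pointing down, gripper open.
Joint ranges: [-2.96, 2.96], [-0.34, 2.1], [-1.41, 1.46], [0.24, 2.44], [-1.37, 4.51], [0.17, 1.92], [-2.96, 2.96]. Speed limits (rad/s): [2.39, 2.39, 3.14, 3.14, 3.14, 3.14, 3.14].

### API

Orientations are given as a rotation vector (axis times angle).
In Python, from bench import get_obs, viewer, r gives the robot as it stands. The module is installed in compiled form; this text tells all that it offers.
- The arm moves only by the tool play_rows, never from a script. Its argument "commands" is a list that holds one entry, the list of rows, each a list of 5 numbers: the gripper's target within -1 to 1 (shut at 1, half-way at 0, fully open at -1), then the shift along the tool's x, y, z scaled (see below), then the turn about the tool's z scaled (see below). A call has 1 to 12 rows; each row is the pose to reach, as a shift and turn from the pose commanded when the call began, along the tool's axes at that moment; what a row does not reach only later rows make up. The controller multiplies each number of a shift by 0.2 m and each number of a turn by pi/2 rad. A row lasts 1/12 s, in which the tool goes at most 41.7 mm and 7.16 degrees, less where a joint would pass 70% of its speed; a pose out of reach is approached as far as the arm can. A call with a number of a shift or a turn outside -1 to 1 is refused whole. A call with a gripper value outside its range is refused whole. The fingers move at their own pace and stop on an object; "grip_force" is the grip in N (left out, the last holds). Time passes only in rows, so rows that repeat a pose let the fingers close. It gives the time, the measured TCP pose, the force, the opening and the grip force at its end, in the units of the state.
- get_obs(): the state, without advancing time (a new reading comes with each control period).
- viewer.grab_frame(name): name is "scene" or "side" or "wrist"; returns a dict with "pixels" (400x640x3 uint8, red, green, blue), "fovy" (degrees; the focal length in pixels is half the picture's height over the tangent of half this angle, whatever the lens; pixels are square), "cx", "cy" (the principal point, pixels), "distortion" ([k1, k2, p1, p2, k3] as OpenCV has them; the pictures are not rectified), "world_to_cam" (4x4, takes a point from world to camera coordinates); the wrist camera has in their place "hand_eye" (4x4, takes a point from camera to tool coordinates, whose origin is the TCP and whose axes are the flange's). Camera axes: x right, y up, looking along -z (the intrinsics and any distortion apply to the point x, -y, -z); pixel columns grow to the right and rows downward; lengths in m; the calibration is good to about 2 mm. A picture is of the moment at which its call begins: read the wrist's pose just before it. There is no depth.
- r.hand_in(): hands the job in; it is judged then, once.
Trained networks look in a picture, given as the dict that the camera call returned (one of the last four; its "shot" number tells which), for a name from the list of things; names that differ only in an ending like _2 or _b are one class to them, and where a whole thing is asked for, a point or a joint stands for the part that bears it (a point fixed in the world has none). Each returns a list of dicts, best first, with "score" (0 to 1); they miss things now and then, are a little off and sometimes report something else, mostly with a low value. They report only what shows in the picture. A call takes as long as a camera call.
- viewer.trace(picture, thing): "pixels" (400x640 bool, what is visible of it) and "rect" ([left, top, right, bottom] in pixels, round what is visible of it).
The state is a dict: "clock": time; "joints": joint angles; "qvel": joint speeds; "tau": joint torques, N m; "tcp_pos": TCP position; "orientation": TCP orientation; "contact_force": force on the tool from outside, world axes, zero at the start; "moment": the same for the moment, N m; "grip_width": finger opening in m; "gripper_force": force on a finger pad.
Only numpy, scipy, OpenCV 4.12 (cv2) and the standard library are available. Lean on these libraries where they do the work, as an engineer would, in place of code of your own. Each camera call takes 0.05 s, during which the arm holds its last target. There are 200 camera calls.

## Working session

There is one attempt and no reset: what is moved stays moved. The work goes in short steps, Python scripts to look and compute and a tool call to move; the robot and the scene stay as the last step left them, time stands still between calls to the robot, and variables do not carry over. Pictures are saved under pics/ and viewed, at most 10 in all, crops included, and the job is handed in when it is done.

Besides the shell and the picture viewer there is one more tool, called after "Call:" by a JSON object that holds its "op" and its "data", one argument or row to a line. play_rows: Moves the arm, as the interface text tells. Shifts and turns lie within -1 to 1; 1 stands for 0.2 m of shift or pi/2 rad of turn. Its arguments: {"type":"object","properties":{"commands":{"type":"array","items":{"type":"array","items":{"type":"array","items":{"type":"number","minimum":-1,"maximum":1}}}},"grip_force":{"type":"number"}},"required":["commands"]}

```bash
mkdir -p pics; cat > h.py <<'E'
import numpy as np, cv2
from bench import get_obs, viewer, r
from scipy.spatial.transform import Rotation as R
def K(f):
    F=200/np.tan(np.radians(f["fovy"])/2); return np.array([[F,0,f["cx"]],[0,F,f["cy"]],[0,0,1]])
def w2c(f,o=None):
    if "world_to_cam" in f: return np.array(f["world_to_cam"])
    T=np.eye(4);T[:3,:3]=R.from_rotvec(o["orientation"]).as_matrix();T[:3,3]=o["tcp_pos"]
    return np.linalg.inv(T@np.array(f["hand_eye"]))
def ray(f,uv,o=None):
    p=cv2.undistortPoints(np.array([[uv]],float),K(f),np.array(f["distortion"],float))[0,0]
    M=np.linalg.inv(w2c(f,o)); d=M[:3,:3]@np.array([p[0],-p[1],-1]); return M[:3,3],d/np.linalg.norm(d)
def atz(f,uv,z,o=None):
    c,d=ray(f,uv,o); return c+d*(z-c[2])/d[2]
def tri(rays):
    A=sum(np.eye(3)-np.outer(d,d) for c,d in rays); b=sum((np.eye(3)-np.outer(d,d))@c for c,d in rays); return np.linalg.solve(A,b)
def proj(f,P,o=None):
    M=w2c(f,o); q=(np.atleast_2d(P)@M[:3,:3].T+M[:3,3])*[1,-1,-1]
    return cv2.projectPoints(q,np.zeros(3),np.zeros(3),K(f),np.array(f["distortion"],float))[0][:,0]
def cen(m): y,x=np.nonzero(m); return np.array([x.mean(),y.mean()])
E
python3 - <<'E'
from h import *
o=get_obs();print(o)
rays={}
for n in["scene","side","wrist"]:
    o=get_obs();f=viewer.grab_frame(n);cv2.imwrite(f"pics/{n}0.png",f["pixels"][:,:,::-1])
    for t in["jaw_knob","lever_handle","block","jig","tumbler","glue_bottle","tape_roll","brush"]:
        for d in viewer.trace(f,t)[:1]:
            c=cen(d["pixels"]);print(n,t,round(d["score"],2),c.round(),d["rect"]); rays.setdefault(t,[]).append(ray(f,c,o))
    if n!="wrist": print(n,np.linalg.inv(w2c(f))[:3,3])
for t,v in rays.items():
    if len(v)>1:
        p=tri(v);print(t,p.round(3),[round(float(np.linalg.norm(np.cross(d,p-c))),4) for c,d in v])
E
```

```text
{'clock': 0.0, 'joints': array([-0.10809342,  0.47778875,  0.02234432,  1.55648602, -0.01152635,
        1.10931801, -0.08308862]), 'qvel': array([-1.26134073e-03, -8.27606251e-04,  3.31915134e-03,  8.54271165e-04,
       -7.75397066e-04, -2.56667288e-05,  1.60072338e-03]), 'tau': array([-5.45967814e-04, -5.96443820e+01,  1.60769675e+00, -2.81194621e+01,
        1.24063640e-02,  9.39900521e-03,  2.20753498e-05]), 'tcp_pos': array([ 6.74382803e-01, -1.68258215e-05,  2.30318832e-01]), 'orientation': array([-2.22055441e+00, -2.22057711e+00,  2.20568441e-03]), 'contact_force': array([0.30178244, 0.70600177, 0.02573759]), 'moment': array([-0.03321942,  0.00812618, -0.00640638]), 'gripper_force': 0.0, 'grip_width': 0.08536465756070671}
scene jaw_knob 0.62 [351. 199.] [341.8, 189.1, 361.0, 213.5]
scene lever_handle 0.79 [297. 215.] [281.8, 205.8, 319.4, 219.9]
scene block 0.74 [206. 311.] [191.9, 292.2, 226.2, 326.4]
scene jig 0.78 [340. 221.] [281.2, 186.0, 382.3, 257.1]
scene tumbler 0.97 [413. 153.] [403.0, 138.8, 428.2, 170.0]
scene tape_roll 0.63 [205. 310.] [191.8, 291.7, 225.5, 327.0
[... 514 characters left out ...]
 375.1]
side brush 0.93 [417. 314.] [373.0, 297.5, 452.9, 331.0]
side [ 0.19376846 -1.04829666  0.78915555]
wrist jaw_knob 0.72 [242. 107.] [191.2, 86.0, 294.1, 132.2]
wrist lever_handle 0.88 [152. 211.] [90.8, 119.4, 194.5, 263.9]
wrist block 0.9 [237. 153.] [191.7, 113.4, 287.7, 189.9]
wrist jig 0.73 [251. 117.] [95.1, 0.0, 345.3, 259.9]
jaw_knob [0.609 0.077 0.115] [0.0015, 0.0015, 0.0016]
lever_handle [ 0.487 -0.036  0.069] [0.0077, 0.0038, 0.0055]
block [ 0.538 -0.185  0.136] [0.2762, 0.0917, 0.2314]
jig [0.592 0.06  0.01 ] [0.0061, 0.0052, 0.0046]
tumbler [0.679 0.463 0.059] [0.0039, 0.0039]
tape_roll [ 0.431 -0.436  0.012] [0.0029, 0.0029]
brush [ 0.665 -0.395 -0.001] [0.0005, 0.0005]
```

View pics/wrist0.png

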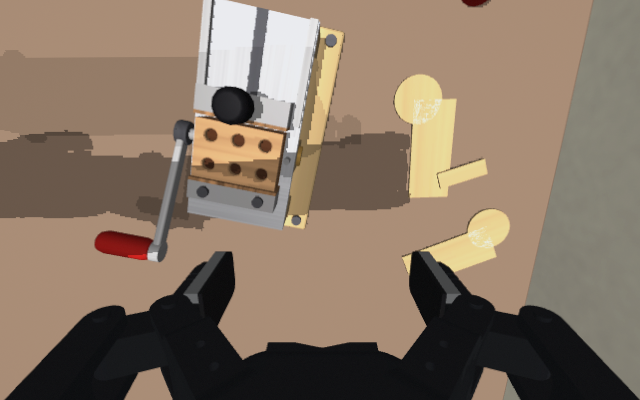

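View pics/scene0.png

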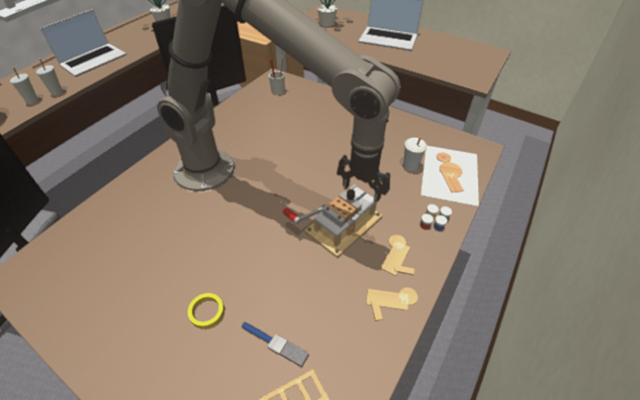

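View pics/side0.png

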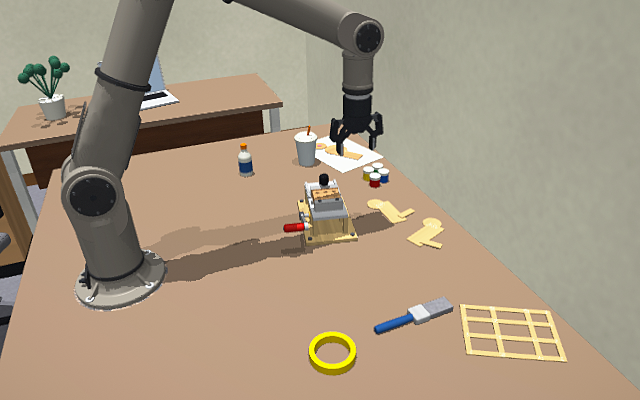

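The wrist view shows the jig rotated slightly: knob at (232,105), block centre (237,153), red handle at (125,244), its arm joining at (157,250). The side and scene views confirm the handle is down. The block and tape boxes the network gave in the scene view are on the tape roll, so I drop them.

```bash
python3 - <<'E'
from h import *
from scipy.optimize import least_squares
obs=[]
for n in["scene","side","wrist"]:
    o=get_obs();f=viewer.grab_frame(n)
    hsv=cv2.cvtColor(f["pixels"],cv2.COLOR_RGB2HSV)
    red=((hsv[...,0]<6)|(hsv[...,0]>174))&(hsv[...,1]>150)&(hsv[...,2]>60)
    b={"scene":(275,200,310,230),"side":(275,212,312,240),"wrist":(80,215,200,275)}[n]
    m=np.zeros_like(red);m[b[1]:b[3],b[0]:b[2]]=red[b[1]:b[3],b[0]:b[2]]
    obs.append((f,o,"h",cen(m)));print(n,m.sum(),cen(m))
    d=viewer.trace(f,"jaw_knob")[0]["pixels"]&(f["pixels"].max(2)<70);print("knob",d.sum(),cen(d));obs.append((f,o,"k",cen(d)))
    if n!="scene":
        d=viewer.trace(f,"block")[0]["pixels"]
        if n=="wrist":
            q=cv2.boxPoints(cv2.minAreaRect(np.argwhere(d)[:,::-1].astype(np.float32)));print(q)
        obs.append((f,o,"b",cen(d)))
hP=[-.108,-.130*np.cos(.349),.0865]
def pts(p):
    c,s=np.cos(p[2]),np.sin(p[2])
    f=lambda v:np.array([p[0]+c*v[0]-s*v[1],p[1]+s*v[0]+c*v[1],v[2]])
    return {"h":f(hP),"k":f([0,p[3],.134]),"b":f([0,0,.109])}
def res(p):
    P=pts(p); return np.concatenate([(proj(f,P[k],o)[0]-u)*(.3 if k=="b" else 1) *(0.5 if "hand_eye" in f else 1)for f,o,k,u in obs])
s=least_squares(res,[.6,.05,0,.04]);print(s.x,s.fun.round(1));print(pts(s.x))
for k in "hk": print(k,tri([ray(f,u,o) for f,o,kk,u in obs if kk==k]))
print(R.from_rotvec(get_obs()["orientation"]).as_matrix().round(3))
E
```

```text
scene 79 [289.50632911 213.60759494]
knob 58 [350.27586207 194.46551724]
side 160 [293.5125 227.05  ]
knob 100 [323.38 179.4 ]
wrist 1162 [122.63855422 244.64974182]
knob 1307 [233.97628156 105.61208875]
[[183.90408 174.06468]
 [195.84833 112.63716]
 [288.2974  130.61336]
 [276.35315 192.04088]]
[ 0.59890863  0.03371152 -0.21813041  0.04336839] [ 0.2  1.   0.1  0.5 -1.  -0.5 -0.1 -0.8  0.2 -0.4  0.5 -0.2 -0.3  0.1
 -0.4  0.5]
{'h': array([ 0.46703118, -0.06218493,  0.0865    ]), 'k': array([0.60829376, 0.07605225, 0.134     ]), 'b': array([0.59890863, 0.03371152, 0.109     ])}
h [ 0.46720151 -0.06242177  0.0874854 ]
k [0.60782789 0.07648334 0.13273749]
[[ 0.  1.  0.]
 [ 1. -0.  0.]
 [ 0.  0. -1.]]
```

Call:
{"op": "play_rows", "data": {
  "commands": [
    [[-1,0.2,-0.17,0.05,0.07],[-1,0.38,-0.335,0.1,0.139],[-1,0.38,-0.335,0.15,0.139],[-1,0.38,-0.335,0.25,0.139],[-1,0.38,-0.335,0.35,0.139],[-1,0.38,-0.335,0.45,0.139],[-1,0.38,-0.335,0.52,0.139],[-1,0.38,-0.335,0.56,0.139],[-1,0.38,-0.335,0.56,0.139],[-1,0.38,-0.335,0.56,0.139]]
  ],
  "grip_force": 30
}}

```text
clock: 2.58
tcp_pos: [0.6082, 0.076, 0.1195]
orientation: [-2.45, -1.966, 0.0]
contact_force: [0.9, -0.2, 0.6]
grip_width: 0.0854
gripper_force: 0.0
```

Call:
{"op": "play_rows", "data": {
  "commands": [
    [[1,0,0,0,0],[1,0,0,0,0],[1,0,0,0,0],[1,0,0,0,0],[1,0,0,0,0],[1,0,0,0,0],[1,0,0,0,0],[1,0,0,0,0],[1,0,0,0,0],[1,0,0,0,0]]
  ]
}}

```text
clock: 3.42
tcp_pos: [0.6075, 0.0763, 0.12]
orientation: [-2.45, -1.966, 0.001]
contact_force: [-3.2, -0.6, 5.9]
grip_width: 0.0265
gripper_force: 29.6
```

Call:
{"op": "play_rows", "data": {
  "commands": [
    [[1,0.04,0,0,0],[1,0.08,0,0,0],[1,0.12,0,0,0],[1,0.15,0,0,0],[1,0.17,0,0,0],[1,0.185,0,0,0],[1,0.19,0,0,0],[1,0.19,0,0,0],[1,0.19,0,0,0]]
  ]
}}

```text
clock: 4.17
tcp_pos: [0.615, 0.1127, 0.12]
orientation: [-2.45, -1.965, 0.004]
contact_force: [-5.7, -0.9, 7.8]
grip_width: 0.0266
gripper_force: 29.9
```

Call:
{"op": "play_rows", "data": {
  "commands": [
    [[1,0.01,0,0,0],[1,0.015,0,0,0],[1,0.02,0,0,0],[1,0.02,0,0,0],[1,0.02,0,0,0]]
  ]
}}

```text
clock: 4.58
tcp_pos: [0.6158, 0.1162, 0.12]
orientation: [-2.45, -1.965, 0.004]
contact_force: [-6.7, -3.0, 8.1]
grip_width: 0.027
gripper_force: 29.9
```

Call:
{"op": "play_rows", "data": {
  "commands": [
    [[1,0.01,0,0,0],[1,0.015,0,0,0],[1,0.015,0,0,0],[1,0.015,0,0,0]]
  ]
}}

```text
clock: 4.92
tcp_pos: [0.6161, 0.1177, 0.12]
orientation: [-2.451, -1.964, 0.007]
contact_force: [-8.0, -5.7, 10.8]
grip_width: 0.0269
gripper_force: 30.1
```

Call:
{"op": "play_rows", "data": {
  "commands": [
    [[-1,0,0,0,0],[-1,0,0,0,0],[-1,0,0,0,0],[-1,0,0,0,0],[-1,0,0,0,0],[-1,0,0,-0.1,0],[-1,0,0,-0.25,0],[-1,0,0,-0.4,0],[-1,-0.15,-0.1,-0.5,0],[-1,-0.35,-0.2,-0.5,0],[-1,-0.5,-0.3,-0.5,0],[-1,-0.5,-0.3,-0.5,0]]
  ]
}}

```text
clock: 5.92
tcp_pos: [0.5325, 0.0284, 0.219]
orientation: [-2.458, -1.957, 0.008]
contact_force: [-0.8, 0.6, -2.4]
grip_width: 0.0855
gripper_force: 0.0
```

```bash
python3 - <<'E'
from h import *
o=get_obs();f=viewer.grab_frame("wrist");print(o["clock"],o["joints"].round(2),o["tcp_pos"].round(4))
cv2.imwrite("pics/wrist1.png",f["pixels"][:,:,::-1])
d=viewer.trace(f,"jaw_knob")[0]["pixels"]&(f["pixels"].max(2)<70)
P=atz(f,cen(d),.134,o);y=(P-[.5989,.0337,0])[:2];print("knob",P,y@[.217,.976])
hsv=cv2.cvtColor(f["pixels"],cv2.COLOR_RGB2HSV)
red=viewer.trace(f,"lever_handle")[0]["pixels"]&(hsv[...,1]>150)
print("handle",cen(red),red.sum(),atz(f,cen(red),.0865,o))
b=viewer.trace(f,"block")[0]["pixels"];print("block",atz(f,cen(b),.109,o))
E
```

```text
5.9167 [-0.22  0.26  0.06  1.91 -0.02  0.98 -0.38] [0.5325 0.0284 0.219 ]
knob [0.61702857 0.11782059 0.134     ] 0.08603559773633072
handle [281.56216696 284.64564831] 1126 [ 0.46848495 -0.06280795  0.0865    ]
block [0.59898596 0.03793805 0.109     ]
```

View pics/wrist1.png

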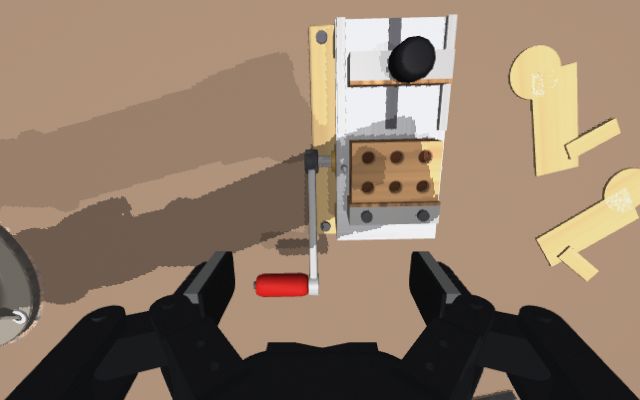

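Call:
{"op": "play_rows", "data": {
  "commands": [
    [[-1,-0.05,-0.02,0,-0.07],[-1,-0.1,-0.04,0,-0.14],[-1,-0.15,-0.06,0,-0.21],[-1,-0.2,-0.08,0,-0.28],[-1,-0.25,-0.1,0,-0.36],[-1,-0.3,-0.12,0,-0.44],[-1,-0.34,-0.14,0,-0.52],[-1,-0.38,-0.16,0,-0.6],[-1,-0.42,-0.18,0,-0.68],[-1,-0.46,-0.2,0,-0.76],[-1,-0.5,-0.21,0,-0.84],[-1,-0.51,-0.216,0,-0.92]]
  ]
}}

```text
clock: 7.12
tcp_pos: [0.4739, -0.0549, 0.2192]
orientation: [-0.535, -3.096, -0.0]
contact_force: [-0.9, -1.0, -0.2]
grip_width: 0.0853
gripper_force: 0.0
```

Call:
{"op": "play_rows", "data": {
  "commands": [
    [[-1,0,0,0,-0.08],[-1,0,0,0,-0.08],[-1,0,0,0,-0.08],[-1,0,0,0,-0.08]]
  ]
}}

```text
clock: 7.45
tcp_pos: [0.4739, -0.0542, 0.2192]
orientation: [0.354, 3.121, 0.001]
contact_force: [-0.5, 0.6, 0.3]
grip_width: 0.086
gripper_force: 0.0
```

```bash
python3 - <<'E'
from h import *
o=get_obs();f=viewer.grab_frame("wrist");print(o["clock"],o["joints"].round(2),o["tcp_pos"].round(4))
print(R.from_rotvec(o["orientation"]).as_matrix().round(3),o["contact_force"])
cv2.imwrite("pics/wrist2.png",f["pixels"][:,:,::-1])
hsv=cv2.cvtColor(f["pixels"],cv2.COLOR_RGB2HSV)
for d in viewer.trace(f,"lever_handle")[:1]:
    red=d["pixels"]&(hsv[...,1]>150);print("handle",cen(red),red.sum(),atz(f,cen(red),.0865,o),d["rect"])
E
```

```text
7.45 [ 0.08  0.17 -0.11  2.02  0.02  0.95  1.31] [ 0.4739 -0.0542  0.2192]
[[-0.975  0.224  0.   ]
 [ 0.224  0.975  0.   ]
 [-0.     0.    -1.   ]] [-0.52181938  0.61574478  0.31068714]
handle [311.70660857 186.88090051] 1377 [ 0.46896191 -0.06303253  0.0865    ] [294.2, 153.1, 434.1, 229.1]
```

View pics/wrist2.png

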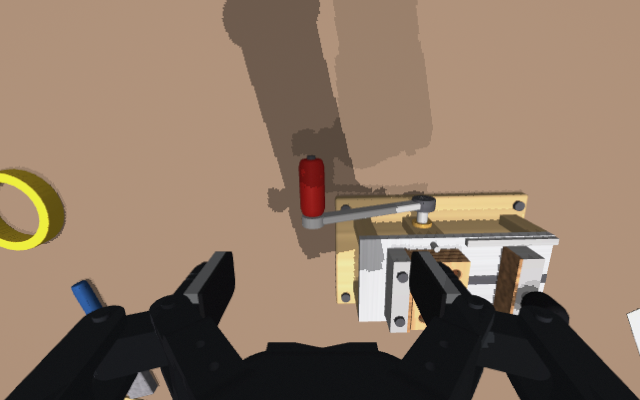

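Call:
{"op": "play_rows", "data": {
  "commands": [
    [[-1,0.03,-0.048,0.12,0],[-1,0.03,-0.048,0.25,0],[-1,0.03,-0.048,0.38,0],[-1,0.03,-0.048,0.5,0],[-1,0.03,-0.048,0.6,0],[-1,0.03,-0.048,0.69,0],[-1,0.03,-0.048,0.755,0],[-1,0.03,-0.048,0.755,0],[-1,0.03,-0.048,0.755,0]]
  ]
}}

```text
clock: 8.3
tcp_pos: [0.4651, -0.0627, 0.068]
orientation: [-0.351, -3.121, 0.0]
contact_force: [0.6, -0.3, 0.2]
grip_width: 0.0853
gripper_force: 0.0
```

Call:
{"op": "play_rows", "data": {
  "commands": [
    [[1,0,0,0,0],[1,0,0,0,0],[1,0,0,0,0],[1,0,0,0,0],[1,0,0,0,0],[1,0,0,0,0],[1,0,0,0,0],[1,0,0,0,0],[1,0,0,0,0],[1,0,0,0,0]]
  ],
  "grip_force": 50
}}

```text
clock: 9.13
tcp_pos: [0.4658, -0.0623, 0.0687]
orientation: [0.349, 3.121, 0.001]
contact_force: [-0.5, 3.2, 6.6]
grip_width: 0.0226
gripper_force: 48.7
```

Call:
{"op": "play_rows", "data": {
  "commands": [
    [[1,0,0.022,-0.052,0],[1,0,0.048,-0.1025,0],[1,0,0.0785,-0.15,0],[1,0,0.113,-0.1955,0],[1,0,0.1515,-0.237,0],[1,0,0.193,-0.2755,0],[1,0,0.238,-0.31,0],[1,0,0.286,-0.3405,0],[1,0,0.3365,-0.3665,0],[1,0,0.3885,-0.3885,0],[1,0,0.3885,-0.3885,0],[1,0,0.3885,-0.3885,0]]
  ]
}}

```text
clock: 10.13
tcp_pos: [0.4812, 0.0129, 0.1464]
orientation: [-0.35, -3.119, 0.003]
contact_force: [-6.2, -3.6, 2.8]
grip_width: 0.0224
gripper_force: 50.4
```

Call:
{"op": "play_rows", "data": {
  "commands": [
    [[1,0,0.027,-0.01,0],[1,0,0.0545,-0.017,0],[1,0,0.082,-0.024,0],[1,0,0.1095,-0.029,0],[1,0,0.138,-0.033,0],[1,0,0.166,-0.0365,0],[1,0,0.194,-0.038,0],[1,0,0.21,-0.039,0],[1,0,0.2225,-0.039,0],[1,0,0.2225,-0.039,0],[1,0,0.2225,-0.039,0],[1,0,0.2225,-0.039,0]]
  ]
}}

```text
clock: 11.13
tcp_pos: [0.4903, 0.0565, 0.1546]
orientation: [-0.35, -3.118, 0.003]
contact_force: [-9.5, -1.7, 11.0]
grip_width: 0.0222
gripper_force: 51.3
```

```bash
python3 - <<'E'
from h import *
o=get_obs();p=o["tcp_pos"];print(o["clock"],p,o["contact_force"],o["gripper_force"])
print("handle jig y,z-pivot",(p-[.5989,.0337,0])[:2]@[.216,.976],p[2]+.019-.042, "x",(p-[.5989,.0337,0])[:2]@[.976,-.216])
a=[]
for n in["wrist","side","scene"]:
    f=viewer.grab_frame(n);a.append(f["pixels"])
    if n!="wrist":
        for d in viewer.trace(f,"block")[:1]: print(n,d["score"],cen(d["pixels"]),d["rect"])
        for z in(.109,.125): print(z,proj(f,[.5989,.0337,z]))
im=np.vstack([a[0],cv2.resize(a[1][120:270,230:430],(640,480))])
cv2.imwrite("pics/end.png",cv2.resize(im,None,fx=.68,fy=.68)[:,:,::-1])
E
```

```text
11.1333 [0.49028146 0.05646562 0.15457781] [-9.45239316 -1.70357713 11.00834334] 51.25638127326965
handle jig y,z-pivot -0.0012423646189239218 0.13157781086614412 x -0.11092907269799404
side 0.76 [325.78347578 191.3019943 ] [309.9, 183.9, 338.6, 197.3]
0.109 [[325.55038047 193.18776743]]
0.125 [[325.48753678 188.41661483]]
scene 0.64 [341.41050119 205.02625298] [325.4, 195.3, 355.1, 220.8]
0.109 [[340.81035198 207.48054574]]
0.125 [[341.03979742 204.12281841]]
```

View pics/end.png

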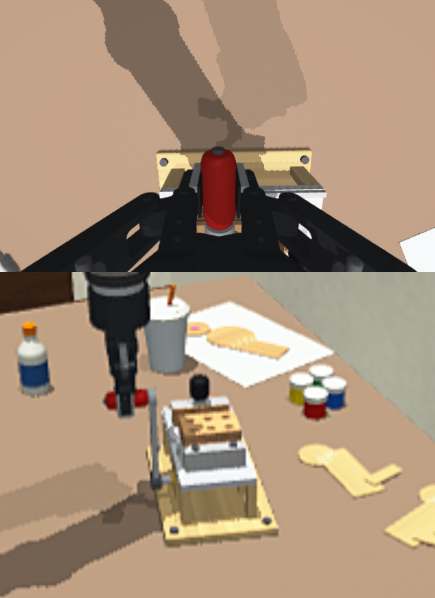

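The lower crop (side view) shows the lever upright and the block level above the jaws. The upper crop (wrist view) shows the handle between the pads, and the measured handle position is within about 0.01 rad of the cam's peak.

Call:
{"op": "play_rows", "data": {
  "commands": [
    [[1,0,0.005,0,0],[1,0,0.005,0,0],[1,0,0.005,0,0],[1,0,0.005,0,0]]
  ]
}}

```text
clock: 11.72
tcp_pos: [0.4905, 0.0574, 0.1546]
orientation: [-0.35, -3.118, 0.002]
contact_force: [-10.6, -2.2, 10.5]
grip_width: 0.0223
gripper_force: 51.3
```

```bash
python3 -c "
from bench import r
print(r.hand_in())"
```

```text
the job is handed in; nothing more can be done
None
```

I slid the jaw back to its stop, then swung the lever up to the cam's peak and handed in at about 11.7 s with the gripper still holding it and the block lifted level; no verdict was returned.

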